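# Tighten a drying-pole bracket's plate in cross order

## Robot

A 6-joint arm with a two-finger parallel gripper is mounted at the origin on the work surface. World frame = base frame: x ahead of the robot, y to its left, z up, the work surface at z = 0. Lengths are in m, angles in rad, forces in N, time in s.
With the tool pointing down it reaches from about 0.225 to 0.875 m from the base axis. Payload 3.4 kg.
Tool frame: the origin (TCP) lies midway between the tips of the shut fingers; the grasp point (between the pads) lies 19 mm behind it; z points along the fingers, y is the line along which they close (so a half turn about z gives the same grasp; the last joint's range is limited). The gripper opens to 85 mm and grips with 20 to 120 N. Pads are 22 mm wide; open, the fingers measure 114 mm over their backs; the gripper's body (76 mm by 85 mm) begins 54 mm behind the grasp point. The pads swing forward as they close: fully open they stand 13 mm farther back than shut.
Start: joints at [-1.411, 0.276, 1.505, -0, 1.361, -0.121], TCP at [0.159, -0.553, 0.231] pointing down, gripper open.
Joint ranges: [-2.89, 2.89], [-0.75, 2.08], [0.22, 2.7], [-1.18, 4.32], [0.11, 2.71], [-2.7, 2.7]. Speed limits (rad/s): [2.57, 2.57, 3.14, 3.14, 3.14, 3.14].

## Interface

Orientations are given as a unit quaternion [w, x, y, z].
In Python, from workcell import env, cams, cut_out, tip_of gives the robot as it stands.
- The arm moves only by the tool drive_tool, never from a script. Its argument "targets" is a list of rows, each a list of 3 entries, a list of its own where there are three numbers: the finger opening in mm, from 0 to 85.4, then the shift along the tool's x, y, z in units of 40 mm (1.0 is 40 mm), then the turn about the tool's z in units of 8 degrees (1.0 is 8 degrees). A call has 1 to 8 rows; each row is the pose to reach, as a shift and turn from the pose commanded when the call began, along the tool's axes at that moment; what a row does not reach only later rows make up. A row lasts 1/10 s, in which the tool goes at most 50 mm and 8.59 degrees, less where a joint would pass 70% of its speed; a pose out of reach is approached as far as the arm can. A call with a gripper value outside its range is refused whole. The fingers move at their own pace and stop on an object; the grip force is fixed at half the most. Time passes only in rows, so rows that repeat a pose let the fingers close. It gives the time, the measured TCP pose, the force, the opening and the grip force at its end, in the units of the state.
- env.observe(): the state, without advancing time (a new reading comes with each control period).
- cams.get_image(name): name is "side" or "top" or "wrist"; returns the picture (420x560x3 uint8, red, green, blue); there is no depth.
- cams.calibration(name): a dict with "fov_y" (degrees; the focal length in pixels is half the picture's height over the tangent of half this angle, whatever the lens; pixels are square), "cx", "cy" (the principal point, pixels), "R" (3x3) and "t" (3): a world point X has camera coordinates R X + t. Camera axes: x right, y down, z forward; pixel columns grow to the right and rows downward; lengths in m; the calibration is good to about 2 mm. A picture is of the moment at which its call begins: read the wrist's pose just before it. calibration takes no time and is no camera call; for the wrist camera it gives the pose at the moment of the call.
- env.close_job(): hands the job in; it is judged then, once.
Trained networks look in the newest picture that a camera, given by its name, has taken for a name from the list of things; names that differ only in an ending like _2 or _b are one class to them, and where a whole thing is asked for, a point or a joint stands for the part that bears it (a point fixed in the world has none). Each returns a list of dicts, best first, with "score" (0 to 1); they miss things now and then, are a little off and sometimes report something else, mostly with a low value. They report only what shows in the picture. A call takes as long as a camera call.
- cut_out(camera, target): "region" (420x560 bool, what is visible of it) and "bbox" ([centre column, centre row, width, height] in pixels, round what is visible of it).
- tip_of(camera, target): "position" ([column, row] in pixels: a listed point, or the origin of a listed thing).
The state is a dict: "clock": time; "joint_positions": joint angles; "qvel": joint speeds; "joint_efforts": joint torques, N m; "tcp_pos": TCP position; "orientation": TCP orientation; "ft_force": force on the tool from outside, world axes, zero at the start; "torque": the same for the moment, N m; "grip_width": finger opening in m; "grip_force": force on a finger pad.
Only numpy, scipy, OpenCV 4.12 (cv2) and the standard library are available. Lean on these libraries where they do the work, as an engineer would, in place of code of your own. Each camera call takes 0.05 s, during which the arm holds its last target. There are 200 camera calls.

## Task

Screw down the stainless plate of the sloping drying-pole bracket: tighten its four wing nuts clockwise one at a time, each by about half a turn until it comes up firmly against its stop before you go on to the next, in cross order - any corner first, then the corner diagonally opposite, then the other two - so that the plate ends evenly home on its pad. Let go of everything at the end and leave the brush, peg, fork and lid where they lie.

Things in the scene. Friction and masses are not known exactly. Their poses are not given: they have to be found in the camera images.
- bracket: grey steel drying-pole bracket fixed on the shelf, 170 x 160 mm foot, 115 mm high; origin at the centre of its underside, z up, x level, from the low edge of its bed to the high edge, y to the left of someone looking up the slope. The flat bed slopes 30 degrees, low towards -x (on the robot's right), so the studs lean 30 degrees from vertical that way
- plate_mid (a point): centre of the top face of the stainless plate (130 x 130 x 4 mm, a closed pole socket 48 mm across and 16 mm high stands at its centre); z is the plate's normal, x up the slope, y to the left. The plate floats on a springy pad, pushed up against the nuts, and can rise and rock a few mm
- bed_mid (a point): point of the fixed bed (on the rubber pad, centre, where the plate's underside rests when home); z is the bed's normal = axis of the four studs, x up the slope, y to the left
- plate (a joint): gap under the middle of the plate along the bed's normal, m: 0 = fully home, about 0.003 at the start
- nut_low_left_grip (a point): low left wing nut (at the low edge of the slope; 50 mm from the plate's middle both ways): black upright bar 44 mm long (x), 10 mm thick (y), 31 mm high, on a round foot 24 mm across, 8 mm high, standing on the plate. Point on the stud axis, mid-bar, 29 mm above the foot's underside, 10 mm below the bar's top. z along the stud, away from the bed. Pinch the bar across its thickness
- nut_low_right_grip (a point): low right wing nut (at the low edge of the slope; 50 mm from the plate's middle both ways): black upright bar 44 mm long (x), 10 mm thick (y), 31 mm high, on a round foot 24 mm across, 8 mm high, standing on the plate. Point on the stud axis, mid-bar, 29 mm above the foot's underside, 10 mm below the bar's top. z along the stud, away from the bed. Pinch the bar across its thickness
- nut_high_left_grip (a point): high left wing nut (at the high edge; 50 mm from the plate's middle both ways): black upright bar 44 mm long (x), 10 mm thick (y), 31 mm high, on a round foot 24 mm across, 8 mm high, standing on the plate. Point on the stud axis, mid-bar, 29 mm above the foot's underside, 10 mm below the bar's top. z along the stud, away from the bed. Pinch the bar across its thickness
- nut_high_right_grip (a point): high right wing nut (at the high edge; 50 mm from the plate's middle both ways): black upright bar 44 mm long (x), 10 mm thick (y), 31 mm high, on a round foot 24 mm across, 8 mm high, standing on the plate. Point on the stud axis, mid-bar, 29 mm above the foot's underside, 10 mm below the bar's top. z along the stud, away from the bed. Pinch the bar across its thickness
- turn_low_left (a joint): turn of the low left wing nut, rad: grows as it is tightened, clockwise seen looking at the plate from outside; starts between -0.2 and 0.2. Its hard stop lies somewhere between 2.99 and 3.29, elsewhere for each nut each time: feel for it. It turns stiffly (0.12 N m), stays where left, sinks 6 mm per full turn; tight = 0.3 N m or more put on it against the stop
- turn_low_right (a joint): turn of the low right wing nut, rad: grows as it is tightened, clockwise seen looking at the plate from outside; starts between -0.2 and 0.2. Its hard stop lies somewhere between 2.99 and 3.29, elsewhere for each nut each time: feel for it. It turns stiffly (0.12 N m), stays where left, sinks 6 mm per full turn; tight = 0.3 N m or more put on it against the stop
- turn_high_left (a joint): turn of the high left wing nut, rad: grows as it is tightened, clockwise seen looking at the plate from outside; starts between -0.2 and 0.2. Its hard stop lies somewhere between 2.99 and 3.29, elsewhere for each nut each time: feel for it. It turns stiffly (0.12 N m), stays where left, sinks 6 mm per full turn; tight = 0.3 N m or more put on it against the stop
- turn_high_right (a joint): turn of the high right wing nut, rad: grows as it is tightened, clockwise seen looking at the plate from outside; starts between -0.2 and 0.2. Its hard stop lies somewhere between 2.99 and 3.29, elsewhere for each nut each time: feel for it. It turns stiffly (0.12 N m), stays where left, sinks 6 mm per full turn; tight = 0.3 N m or more put on it against the stop
- brush_mid (a point): black stain brush, 130 x 45 x 34 mm, lying bristles down, x along it; bystander, point at its middle 17 mm above its underside
- peg_mid (a point): purple clothes peg lying on its side, 75 x 14 x 12 mm, x along it; bystander, point at its middle 6 mm above its underside
- fork_mid (a point): stainless drying-pole fork lying flat, 245 mm long along its y, 14 mm rod, two prongs 60 mm apart; bystander, point at its middle 7 mm above its underside
- lid_mid (a point): round white plastic laundry-basket lid lying flat, 260 mm across, 32 mm high with its bar handle; bystander, point at its middle 10 mm above its underside

How it is judged:
On the way, in this order (a step that is already met when the one before it is completed fails the run):
1. one wing nut is turned hard against its stop (about 0.27 N m or more on the nut) while the other three are still near their start (((contact force between dog_low_left and shoulder_low_left above 5 N and value of joint turn_low_left above 2.85 rad and value of joint each of turn_low_right, turn_high_left, turn_high_right below 0.8 rad) or (contact force between dog_low_right and shoulder_low_right above 5 N and value of joint each of turn_low_left, turn_high_left, turn_high_right below 0.8 rad and value of joint turn_low_right above 2.85 rad) or (contact force between dog_high_left and shoulder_high_left above 5 N and value of joint each of turn_low_left, turn_low_right, turn_high_right below 0.8 rad and value of joint turn_high_left above 2.85 rad) or (contact force between dog_high_right and shoulder_high_right above 5 N and value of joint each of turn_low_left, turn_low_right, turn_high_left below 0.8 rad and value of joint turn_high_right above 2.85 rad))), for 0.05 s.
2. the diagonally opposite wing nut is turned hard against its stop as well, the other two still near their start (((contact force between dog_low_left and shoulder_low_left above 5 N and value of joint each of turn_low_left, turn_high_right above 2.85 rad and value of joint each of turn_low_right, turn_high_left below 0.8 rad) or (contact force between dog_low_right and shoulder_low_right above 5 N and value of joint each of turn_low_left, turn_high_right below 0.8 rad and value of joint each of turn_low_right, turn_high_left above 2.85 rad) or (contact force between dog_high_left and shoulder_high_left above 5 N and value of joint each of turn_low_left, turn_high_right below 0.8 rad and value of joint each of turn_low_right, turn_high_left above 2.85 rad) or (contact force between dog_high_right and shoulder_high_right above 5 N and value of joint each of turn_low_left, turn_high_right above 2.85 rad and value of joint each of turn_low_right, turn_high_left below 0.8 rad))), for 0.05 s.
3. a third wing nut is turned hard against its stop, the fourth still near its start (((contact force between dog_low_left and shoulder_low_left above 5 N and value of joint each of turn_low_left, turn_low_right, turn_high_left above 2.85 rad and value of joint turn_high_right below 0.8 rad) or (contact force between dog_low_right and shoulder_low_right above 5 N and value of joint each of turn_low_left, turn_low_right, turn_high_right above 2.85 rad and value of joint turn_high_left below 0.8 rad) or (contact force between dog_high_left and shoulder_high_left above 5 N and value of joint each of turn_low_left, turn_high_left, turn_high_right above 2.85 rad and value of joint turn_low_right below 0.8 rad) or (contact force between dog_high_right and shoulder_high_right above 5 N and value of joint turn_low_left below 0.8 rad and value of joint each of turn_low_right, turn_high_left, turn_high_right above 2.85 rad))), for 0.05 s.
4. the fourth wing nut is turned hard against its stop (((contact force between dog_low_left and shoulder_low_left above 5 N and value of joint each of turn_low_left, turn_low_right, turn_high_left, turn_high_right above 2.85 rad) or (contact force between dog_low_right and shoulder_low_right above 5 N and value of joint each of turn_low_left, turn_low_right, turn_high_left, turn_high_right above 2.85 rad) or (contact force between dog_high_left and shoulder_high_left above 5 N and value of joint each of turn_low_left, turn_low_right, turn_high_left, turn_high_right above 2.85 rad) or (contact force between dog_high_right and shoulder_high_right above 5 N and value of joint each of turn_low_left, turn_low_right, turn_high_left, turn_high_right above 2.85 rad))), for 0.05 s.
At the end, for the whole second after the job is handed in: all four wing nuts are still done up (turn above 2.85 rad), the plate is home (gap under 1.5 mm) and even (within 0.015 rad of the bed) (value of joint each of turn_low_left, turn_low_right, turn_high_left, turn_high_right above 2.85 rad and value of joint plate below 0.0015 m and angle between the z axis of plate_mid and the z axis of bed_mid, either way round below 0.015 rad); the robot touches nothing.
It fails at once if the brush, peg, fork or lid is moved by more than 30 mm (distance of any of brush_mid, peg_mid, fork_mid, lid_mid from where it was at the start of the episode above 0.03 m).
It also fails if it takes over 72 s, if anything falls off the work surface, if the arm or the gripper's body presses on something with over 40 N, if the wrist force passes 120 N, or if a joint passes its speed limit or range.

## Working session

There is one attempt and no reset: what is moved stays moved. The work goes in short steps, Python scripts to look and compute and a tool call to move; the robot and the scene stay as the last step left them, time stands still between calls to the robot, and variables do not carry over. Pictures are saved under pics/ and viewed, at most 10 in all, crops included, and the job is handed in when it is done.

Besides the shell and the picture viewer there is one more tool, called after "Request:" as a command line: name --argument value ..., lists and objects as JSON in quotes. drive_tool: Moves the arm, as the interface text tells. Its arguments: {"type":"object","properties":{"targets":{"type":"array","items":{"type":"array"}}},"required":["targets"]}

```bash
ls; mkdir -p pics; cat > h.py <<'E'
import numpy as np, cv2
from workcell import env, cams, cut_out, tip_of
from scipy.spatial.transform import Rotation as Rn
NUTS=["nut_low_left_grip","nut_low_right_grip","nut_high_left_grip","nut_high_right_grip"]
def K(c):
    f=210/np.tan(np.radians(c["fov_y"])/2); return f,c["cx"],c["cy"]
def ray(c,p):
    f,cx,cy=K(c); d=np.array([(p[0]-cx)/f,(p[1]-cy)/f,1]); R=np.array(c["R"]); 
    d=R.T@d; return -R.T@np.array(c["t"]), d/np.linalg.norm(d)
def tri(rays):
    A=sum(np.eye(3)-np.outer(d,d) for o,d in rays); b=sum((np.eye(3)-np.outer(d,d))@o for o,d in rays)
    X=np.linalg.solve(A,b); e=[np.linalg.norm((np.eye(3)-np.outer(d,d))@(X-o)) for o,d in rays]; return X,max(e)
def proj(c,X):
    f,cx,cy=K(c); v=np.array(c["R"])@X+np.array(c["t"]); return np.array([f*v[0]/v[2]+cx,f*v[1]/v[2]+cy])
def snap(n,fn=None):
    c=cams.calibration(n); im=cams.get_image(n)
    if fn: cv2.imwrite("pics/"+fn,im[:,:,::-1])
    return c,im
E
python3 - <<'E'
from h import *
np.set_printoptions(precision=4,suppress=True)
print({k:np.round(v,4) for k,v in env.observe().items()})
C={}
for n in ["side","top","wrist"]:
    C[n],_=snap(n,n+"0.png"); c=C[n]; print(n,c["fov_y"],c["cx"],c["cy"],ray(c,(280,210)))
for t in NUTS+["plate_mid","bed_mid","bracket","brush_mid","peg_mid","fork_mid","lid_mid"]:
    rs=[]
    for n in ["side","top"]:
        r=tip_of(n,t); print(t,n,[(np.round(x["position"],1),round(x["score"],2)) for x in r[:4]])
        if r: rs.append(ray(C[n],r[0]["position"]))
    if len(rs)==2: print("   ",*tri(rs))
E
```

```text
pics
{'clock': np.float64(0.0), 'joint_positions': array([-1.411 ,  0.2766,  1.5062, -0.    ,  1.3607, -0.121 ]), 'qvel': array([ 0.0019, -0.0004,  0.0004, -0.0002, -0.002 , -0.0004]), 'joint_efforts': array([  0.0018, -41.6767, -24.5799,   0.0001,   0.011 ,  -0.    ]), 'tcp_pos': array([ 0.1592, -0.552 ,  0.2304]), 'orientation': array([-0.0009,  0.9902,  0.1399, -0.    ]), 'ft_force': array([ 0.186 ,  0.0553, -0.1129]), 'torque': array([ 0.0117, -0.0437, -0.0047]), 'grip_force': np.float64(0.0), 'grip_width': np.float64(0.0857)}
side 52.21161257732021 281.49347361577094 209.40350593842243 (array([0.4968, 0.7177, 0.7628]), array([ 0.1699, -0.6837, -0.7097]))
top 54.75774633961948 276.39638973602615 206.90872690779435 (array([0.5033, 0.0826, 1.159 ]), array([ 0.105 ,  0.0079, -0.9944]))
wrist 63.44676827621764 270.5184495885478 214.34624567659958 (array([ 0.2268, -0.534 ,  0.3728]), array([-0.2405, -0.0965, -0.9658]))
nut_low_left_grip side [(array([362.1, 177.3]), 0.75), (array([259.3, 321.1]), 0.29)]
nut_low_left_grip top [(array([345. , 256.2]), 0.75)]
    [ 0.4948 -0.0787  0.0949
[... 874 characters left out ...]
de [(array([328.3, 217.9]), 0.75)]
bracket top [(array([322.6, 232.4]), 0.63)]
    [ 0.5606 -0.0314 -0.0129] 0.0022881371238507066
brush_mid side [(array([255.9, 199.4]), 0.93), (array([346.5, 163.6]), 0.55)]
brush_mid top [(array([324.1, 233.4]), 0.16)]
    [ 0.6417 -0.001   0.0646] 0.08946748861484582
peg_mid side [(array([290.4, 254.7]), 0.63)]
peg_mid top [(array([269.7, 209.5]), 0.43)]
    [0.6237 0.1211 0.0063] 0.002576189050072071
fork_mid side [(array([350.9, 162.8]), 0.8), (array([333. , 188.3]), 0.69)]
fork_mid top []
lid_mid side [(array([258.1, 322.9]), 0.66)]
lid_mid top [(array([207.2, 208.2]), 0.87), (array([326.3, 234.9]), 0.21)]
    [0.637  0.3021 0.0043] 0.00791008866228095
```

View pics/side0.png

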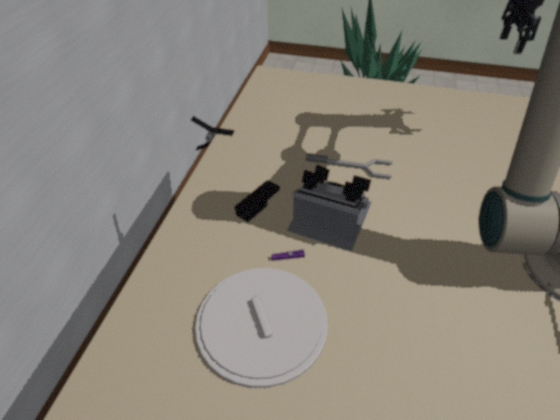

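View pics/top0.png

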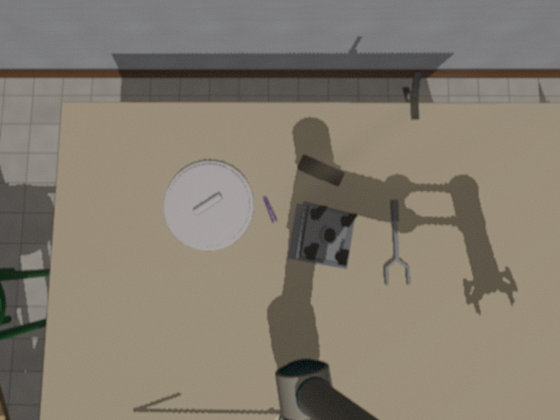

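Side view: the bracket sits at about (332,205), brush at (258,200), peg at (288,255), lid at (262,323) and fork at (350,165). In the top view the bracket is at (322,235) with its high edge on the left, the lid at (208,205), peg at (270,209), brush at (320,170) and fork at (396,245). Next I fit the bracket pose to the detections.

```bash
cat >> h.py <<'E'
from scipy.optimize import least_squares
LOC={"nut_low_left_grip":(-.05,.05,.029),"nut_low_right_grip":(-.05,-.05,.029),"nut_high_left_grip":(.05,.05,.029),"nut_high_right_grip":(.05,-.05,.029),"plate_mid":(0,0,0)}
def RB(yaw): return Rn.from_euler('z',yaw).as_matrix()@Rn.from_euler('y',-30,degrees=True).as_matrix()
def pts(p): return {k:np.array(p[:3])+RB(p[3])@np.array(v) for k,v in LOC.items()}
def fit(obs,p0,loss='soft_l1'):  # obs: (calib,name,pixel)
    f=lambda p:np.concatenate([proj(c,pts(p)[n])-px for c,n,px in obs])
    return least_squares(f,p0,loss=loss,f_scale=1.5)
E
python3 - <<'E'
from h import *
np.set_printoptions(precision=4,suppress=True)
s,t=cams.calibration("side"),cams.calibration("top")
o=[(s,NUTS[0],(362.1,177.3)),(t,NUTS[0],(345,256.2)),(s,NUTS[1],(322.3,168.9)),(t,NUTS[1],(349.2,221.8)),(s,NUTS[2],(356.2,189.5)),(t,NUTS[2],(310.1,248.4)),(t,NUTS[3],(321.8,209.7)),(s,"plate_mid",(335.1,187.4)),(t,"plate_mid",(327.3,236.3))]
r=fit(o,[.549,-.0335,.09,1.5]); print(r.x,np.round(r.fun.reshape(-1,2),1)); print(pts(r.x))
ob=env.observe(); R=Rn.from_quat(np.roll(ob["orientation"],-1)).as_matrix(); print(R)
c=cams.calibration("wrist"); print("cam in tool",R.T@(ray(c,(280,210))[0]-ob["tcp_pos"]),R.T@ray(c,(280,210))[1])
E
```

```text
[ 0.552  -0.0304  0.0894  1.3871] [[ 0.2  2. ]
 [-0.5  1.4]
 [ 0.6 -0.7]
 [ 1.8 -1.7]
 [-2.4 -3.7]
 [ 3.1  2.8]
 [-1.4  2.3]
 [-0.7  0.9]
 [-1.3 -1.7]]
{'nut_low_left_grip': array([ 0.4923, -0.0781,  0.0895]), 'nut_low_right_grip': array([ 0.5906, -0.0963,  0.0895]), 'nut_high_left_grip': array([0.5081, 0.0071, 0.1395]), 'nut_high_right_grip': array([ 0.6064, -0.0112,  0.1395]), 'plate_mid': array([ 0.552 , -0.0304,  0.0894])}
[[ 0.9608  0.2772  0.    ]
 [ 0.2772 -0.9608 -0.0001]
 [ 0.      0.0001 -1.    ]]
cam in tool [ 0.0699  0.0012 -0.1422] [-0.258   0.0276  0.9657]
```

Request:
drive_tool --targets '[[85, [0.8, -0.6, 0], 0], [85, [1.7, -1.3, 0], 0], [85, [2.6, -2.0, 0], 0], [85, [3.5, -2.6, -0.2], 0], [85, [4.4, -3.3, -0.2], 0], [85, [5.3, -4.0, -0.3], 0], [85, [6.2, -4.6, -0.4], 0], [85, [6.8, -5.1, -0.5], 0]]'

```text
clock: 2.05
tcp_pos: [0.3655, -0.279, 0.2517]
orientation: [0.0, 0.99, 0.141, 0.001]
ft_force: [-0.2, 0.0, 0.2]
grip_width: 0.0848
grip_force: 0.0
```

Request:
drive_tool --targets '[[85, [0.8, -0.6, 0], 0], [85, [1.7, -1.3, 0], 0], [85, [2.6, -2.0, 0], 0], [85, [3.5, -2.6, 0], 0], [85, [4.4, -3.3, 0], 0], [85, [5.3, -4.0, 0], 0], [85, [6.2, -4.7, 0], 0], [85, [6.2, -4.7, 0], 0]]'

```text
clock: 2.85
tcp_pos: [0.5532, -0.0272, 0.251]
orientation: [-0.001, 0.99, 0.143, 0.001]
ft_force: [-0.6, -0.3, -0.4]
grip_width: 0.0846
grip_force: 0.0
```

```bash
python3 - <<'E'
from h import *
np.set_printoptions(precision=4,suppress=True)
c,im=snap("wrist","w1.png"); o=[]
p0=[0.552,-0.0304,0.0894,1.387]
for n in NUTS+["plate_mid"]:
    r=tip_of("wrist",n); print(n,proj(c,pts(p0)[n]),[(np.round(x["position"],1),round(x["score"],2)) for x in r[:3]])
    if r:o.append((c,n,r[0]["position"]))
r=fit(o,p0); print(r.x,np.round(r.fun.reshape(-1,2),1)); print(pts(r.x))
print(env.observe()["joint_positions"],env.observe()["torque"])
E
```

```text
nut_low_left_grip [302.0139 271.6599] [(array([303.5, 265.3]), 0.63), (array([214.4, 246.9]), 0.52)]
nut_low_right_grip [354.701 181.119] [(array([356.3, 177.3]), 0.64), (array([322.9,   3.5]), 0.54)]
nut_high_left_grip [212.361  253.3936] [(array([214.7, 248.5]), 0.66), (array([303.8, 267.5]), 0.26)]
nut_high_right_grip [268.8121 139.7535] [(array([268.9, 137.5]), 0.67)]
plate_mid [272.5318 200.815 ] []
[ 0.5542 -0.0309  0.0829  1.3977] [[-0.1  1.4]
 [-2.1 -0.4]
 [ 0.6  0.3]
 [ 0.6 -0.8]]
{'nut_low_left_grip': array([ 0.495 , -0.0792,  0.083 ]), 'nut_low_right_grip': array([ 0.5935, -0.0964,  0.083 ]), 'nut_high_left_grip': array([0.5099, 0.0061, 0.133 ]), 'nut_high_right_grip': array([ 0.6084, -0.0111,  0.133 ]), 'plate_mid': array([ 0.5542, -0.0309,  0.0829])}
[-0.1859  0.2285  1.5208 -0.0006  1.3924  1.1059] [ 0.0274  0.0435 -0.0355]
```

View pics/w1.png

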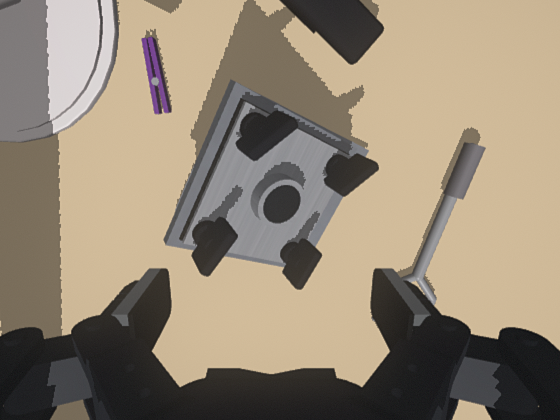

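The wrist view shows the plate with its socket at (278,200). The nuts are at about (213,247) high left, (302,263) low left, (266,135) high right and (350,172) low right. I'll enlarge the plate to read the bar directions.

```bash
python3 - <<'E'
from h import *
im=cv2.imread("pics/w1.png")
p=[0.5542,-0.0309,0.0829,1.3977]
crop=cv2.resize(im[85:300,160:390],None,fx=3,fy=3,interpolation=cv2.INTER_CUBIC)
crop=np.clip(255*(crop/255.)**0.45,0,255).astype(np.uint8)[:600,:690]
cv2.imwrite("pics/w1c.png",crop)
E
```

```text
(no output)
```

View pics/w1c.png

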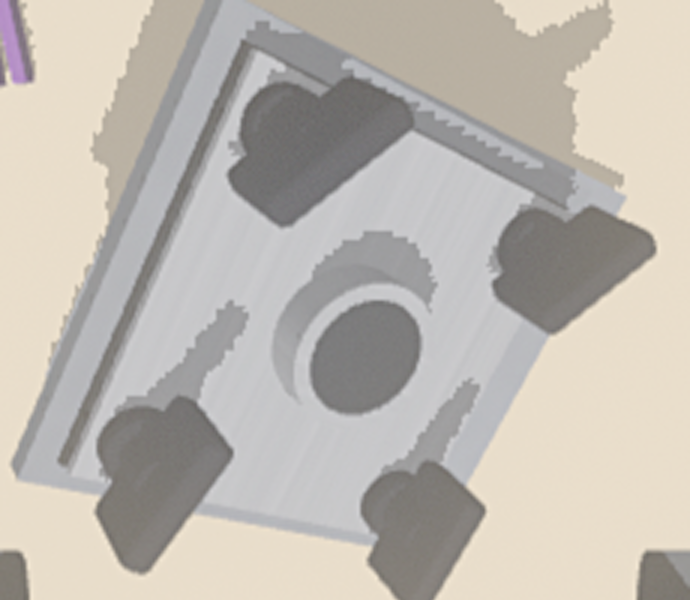

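```bash
cat >> h.py <<'E'
def onplane(c,px,p,h):
    o,d=ray(c,px); n=RB(p[3])[:,2]; q=np.array(p[:3])+h*n
    X=o+d*((q-o)@n)/(d@n); return RB(p[3]).T@(X-np.array(p[:3]))
E
python3 - <<'E'
from h import *
np.set_printoptions(precision=4,suppress=True)
c=cams.calibration("wrist");p=[0.5542,-0.0309,0.0829,1.3977]
for n,a,b in [("LL",(485,510),(420,600)),("HL",(232,453),(140,572)),("HR",(413,125),(285,225)),("LR",(655,245),(550,332))]:
    A,B=[onplane(c,(x[0]/3+160,x[1]/3+85),p,.037) for x in (a,b)]; v=A-B
    w=RB(p[3])@v
    print(n,A,B,"len",np.linalg.norm(v),"ang in plate",np.degrees(np.arctan2(v[1],v[0])),"mid",(A+B)/2,"world yaw",np.degrees(np.arctan2(w[1],w[0])))
for a in [(15,470),(210,0),(380,545),(625,200)]: print(onplane(c,(a[0]/3+160,a[1]/3+85),p,-.01))
E
```

```text
LL [-0.0653  0.0348  0.037 ] [-0.0593  0.0719  0.037 ] len 0.03753535935133745 ang in plate -99.14861625392851 mid [-0.0623  0.0534  0.037 ] world yaw -17.857434663335827
HL [0.0339 0.0352 0.037 ] [0.044  0.0761 0.037 ] len 0.04210037062810273 ang in plate -103.88617574600072 mid [0.039  0.0557 0.037 ] world yaw -22.00215617014986
HR [ 0.0282 -0.0631  0.037 ] [ 0.0494 -0.0277  0.037 ] len 0.04125828350812469 ang in plate -120.96773573512705 mid [ 0.0388 -0.0454  0.037 ] world yaw -37.378455402874415
LR [-0.0731 -0.0646  0.037 ] [-0.0512 -0.0275  0.037 ] len 0.04305825546768605 ang in plate -120.50367024626179 mid [-0.0622 -0.046   0.037 ] world yaw -36.94848530511533
[ 0.0695  0.0766 -0.01  ]
[ 0.071  -0.0683 -0.01  ]
[-0.0762  0.0789 -0.01  ]
[-0.1013 -0.0747 -0.01  ]
```

```bash
python3 - <<'E'
from h import *
np.set_printoptions(precision=4,suppress=True)
s,t,w=[cams.calibration(k) for k in("side","top","wrist")]
o=[(s,NUTS[0],(362.1,177.3)),(t,NUTS[0],(345,256.2)),(s,NUTS[1],(322.3,168.9)),(t,NUTS[1],(349.2,221.8)),(t,NUTS[2],(310.1,248.4)),(t,NUTS[3],(321.8,209.7)),(s,"plate_mid",(335.1,187.4)),(t,"plate_mid",(327.3,236.3)),
(w,NUTS[0],(303.5,265.3)),(w,NUTS[1],(356.3,177.3)),(w,NUTS[2],(214.7,248.5)),(w,NUTS[3],(268.9,137.5))]
p0=[0.552,-0.0304,0.0894,1.387]
r=fit(o,p0); p=r.x;print(p,np.round(r.fun.reshape(-1,2),1)); print(pts(p))
for n,a,b in [("LL",(485,510),(420,600)),("HL",(232,453),(140,572)),("HR",(413,125),(285,225)),("LR",(655,245),(550,332))]:
    A,B=[onplane(w,(x[0]/3+160,x[1]/3+85),p,.037) for x in (a,b)]; v=A-B
    W=RB(p[3])@v
    print(n,"len",np.linalg.norm(v),"ang in plate",np.degrees(np.arctan2(v[1],v[0])),"mid",(A+B)/2,"world yaw",np.degrees(np.arctan2(W[1],W[0])))
for a in [(15,470),(210,0),(380,545),(625,200)]: print(onplane(w,(a[0]/3+160,a[1]/3+85),p,-.01))
E
```

```text
[ 0.5513 -0.0363  0.0859  1.3896] [[ 0.5  1.5]
 [ 1.6  1.7]
 [ 1.1 -1.1]
 [ 3.8 -1.3]
 [ 5.4  3.1]
 [ 0.8  2.8]
 [-0.2  0.4]
 [ 0.9 -1.4]
 [-0.3  1.2]
 [-1.8 -1.3]
 [-0.3  0. ]
 [ 0.3 -2.2]]
{'nut_low_left_grip': array([ 0.4917, -0.0842,  0.086 ]), 'nut_low_right_grip': array([ 0.5901, -0.1022,  0.086 ]), 'nut_high_left_grip': array([0.5073, 0.001 , 0.136 ]), 'nut_high_right_grip': array([ 0.6057, -0.017 ,  0.136 ]), 'plate_mid': array([ 0.5513, -0.0363,  0.0859])}
LL len 0.03667791439502325 ang in plate -98.479379742324 mid [-0.0532  0.0482  0.037 ] world yaw -17.737870152265895
HL len 0.04114333897358299 ang in plate -103.31670607925506 mid [0.0456 0.0512 0.037 ] world yaw -21.965500768179766
HR len 0.040149994987854945 ang in plate -120.45041706332681 mid [ 0.0463 -0.0475  0.037 ] world yaw -37.36263182673608
LR len 0.041866825362025385 ang in plate -119.90585593312619 mid [-0.052  -0.0488  0.037 ] world yaw -36.85922500213561
[ 0.0747  0.0725 -0.01  ]
[ 0.0774 -0.0695 -0.01  ]
[-0.0681  0.0738 -0.01  ]
[-0.0911 -0.0769 -0.01  ]
```

Request:
drive_tool --targets '[[60, [-0.5, 0.2, 0.2], -1], [60, [-1.0, 0.5, 0.5], -2], [60, [-1.5, 0.7, 0.8], -3], [60, [-1.86, 0.92, 1.1], -4], [50, [-1.86, 0.92, 1.27], -5], [50, [-1.86, 0.92, 1.27], -6], [40, [-1.86, 0.92, 1.27], -7], [40, [-1.86, 0.92, 1.27], -8]]'

```text
clock: 3.95
tcp_pos: [0.4883, -0.089, 0.2007]
orientation: [0.0, 0.764, 0.645, -0.0]
ft_force: [0.7, 0.6, 0.2]
grip_width: 0.04
grip_force: 0.0
```

Request:
drive_tool --targets '[[36, [0, 0, 0], -1], [36, [0, 0, 0], -2], [36, [0, 0, 0], -3], [36, [0, 0, 0], -4], [36, [0, 0, 0], -5], [36, [0, 0, 0], -6], [36, [0, 0, 0], -7], [36, [0, 0, 0], -8]]'

```text
clock: 4.75
tcp_pos: [0.4884, -0.0889, 0.2008]
orientation: [0.0, 0.307, 0.952, -0.0]
ft_force: [1.1, 0.9, -0.4]
grip_width: 0.0359
grip_force: 0.0
```

Request:
drive_tool --targets '[[36, [0, 0, 0], -1], [36, [0, 0, 0], -2], [36, [0, 0, 0], -2.25], [36, [0, 0, 0], -2.25]]'

```text
clock: 5.15
tcp_pos: [0.4884, -0.0887, 0.2008]
orientation: [0.0, 0.157, 0.988, -0.0]
ft_force: [0.1, -0.1, -0.4]
grip_width: 0.0361
grip_force: 0.0
```

```bash
cat >> h.py <<'E'
def go(target):  # world delta in tool units
    ob=env.observe(); R=Rn.from_quat(np.roll(ob["orientation"],-1)).as_matrix()
    print("tcp",ob["tcp_pos"],"yaw of x",np.degrees(np.arctan2(R[1,0],R[0,0])),"units",R.T@(np.array(target)-ob["tcp_pos"])/.04,"q6",ob["joint_positions"][5],"tq",ob["torque"],"F",ob["ft_force"],"w",ob["grip_width"],"t",ob["clock"])
E
python3 - <<'E'
from h import *
np.set_printoptions(precision=4,suppress=True)
p=[0.5513,-0.0363,0.0859,1.3896]
go([.492,-.083,.072])
c,im=snap("wrist","w2.png")
for n in NUTS: print(n,proj(c,pts(p)[n]),[(np.round(x["position"],1),round(x["score"],2)) for x in tip_of("wrist",n)[:2]])
E
```

```text
tcp [ 0.4884 -0.0887  0.2008] yaw of x 161.96284718903692 units [-0.0393  0.1652  3.2197] q6 -1.5757250346037828 tq [ 0.0394  0.0378 -0.0639] F [ 0.0837 -0.1314 -0.3745] w 0.03607593950545532 t 5.15
nut_low_left_grip [277.5247 209.6371] [(array([282.7, 210.7]), 0.75)]
nut_low_right_grip [292.239  320.6253] [(array([302.7, 320.6]), 0.95)]
nut_high_left_grip [414.9676 212.5679] [(array([421.7, 214.8]), 0.72), (array([285.5, 213.2]), 0.5)]
nut_high_right_grip [417.4473 346.7139] []
```

View pics/w2.png

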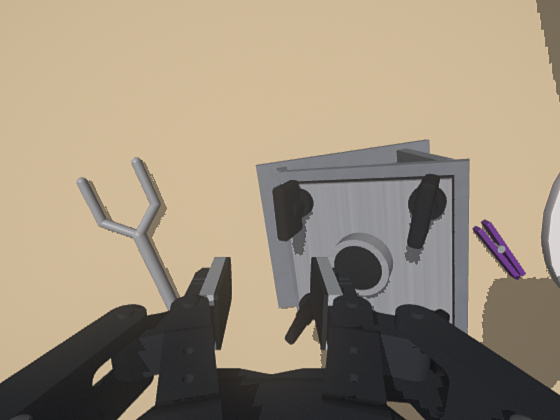

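The low left bar stands near (290,210), about parallel to the tool's x. Detections sit about 6 px uphill of my fit, so I'll refit using both wrist views.

```bash
python3 - <<'E'
from h import *
np.set_printoptions(precision=4,suppress=True)
w=cams.calibration("wrist"); ob=env.observe()
def T(pos,q): M=np.eye(4);M[:3,:3]=Rn.from_quat(np.roll(q,-1)).as_matrix();M[:3,3]=pos;return M
E=np.eye(4);E[:3,:3]=w["R"];E[:3,3]=w["t"]
E1=E@T(ob["tcp_pos"],ob["orientation"])@np.linalg.inv(T([.5532,-.0272,.251],[-.001,.99,.143,.001]))
w1=dict(w,R=E1[:3,:3],t=E1[:3,3])
s,t=cams.calibration("side"),cams.calibration("top")
A=[(w1,NUTS[0],(303.5,265.3)),(w1,NUTS[1],(356.3,177.3)),(w1,NUTS[2],(214.7,248.5)),(w1,NUTS[3],(268.9,137.5)),(w,NUTS[0],(282.7,210.7)),(w,NUTS[1],(302.7,320.6)),(w,NUTS[2],(421.7,214.8))]
B=[(s,NUTS[0],(362.1,177.3)),(t,NUTS[0],(345,256.2)),(s,NUTS[1],(322.3,168.9)),(t,NUTS[1],(349.2,221.8)),(t,NUTS[3],(321.8,209.7)),(s,"plate_mid",(335.1,187.4)),(t,"plate_mid",(327.3,236.3))]
for o in (A,A+B):
    r=fit(o,[0.5513,-0.0363,0.0859,1.3896]); print(r.x,np.round(r.fun.reshape(-1,2),1).tolist()); print(pts(r.x))
for n in NUTS[:3]:
    print(n,tri([ray(c,px) for c,m,px in A if m==n]))
E
```

```text
[ 0.5524 -0.0305  0.0867  1.4051] [[1.0, 1.1], [-0.8, -2.2], [0.6, 0.4], [0.5, -2.9], [0.5, -0.6], [-3.6, 0.6], [0.8, -3.6]]
{'nut_low_left_grip': array([ 0.4936, -0.0793,  0.0868]), 'nut_low_right_grip': array([ 0.5922, -0.0958,  0.0868]), 'nut_high_left_grip': array([0.5079, 0.0061, 0.1368]), 'nut_high_right_grip': array([ 0.6065, -0.0103,  0.1368]), 'plate_mid': array([ 0.5524, -0.0305,  0.0867])}
[ 0.5523 -0.0307  0.0875  1.4032] [[1.1, 1.7], [-0.4, -1.7], [0.6, 0.9], [0.9, -2.5], [0.3, -0.6], [-4.0, 0.9], [1.1, -3.3], [-0.3, 2.1], [-0.1, 1.0], [-0.0, -0.2], [1.6, -2.1], [-1.7, 2.4], [-0.9, 1.4], [-1.2, -1.8]]
{'nut_low_left_grip': array([ 0.4933, -0.0794,  0.0876]), 'nut_low_right_grip': array([ 0.5919, -0.0961,  0.0876]), 'nut_high_left_grip': array([0.5078, 0.006 , 0.1376]), 'nut_high_right_grip': array([ 0.6064, -0.0107,  0.1376]), 'plate_mid': array([ 0.5523, -0.0307,  0.0875])}
nut_low_left_grip (array([ 0.494 , -0.079 ,  0.0856]), np.float64(0.0008147942320574535))
nut_low_right_grip (array([ 0.5905, -0.094 ,  0.0912]), np.float64(0.001884354674380908))
nut_high_left_grip (array([0.5091, 0.0057, 0.1384]), np.float64(0.0010065933404620163))
```

Request:
drive_tool --targets '[[36, [-0.05, 0.3, 0.8], 0], [36, [-0.05, 0.3, 1.6], 0], [36, [-0.05, 0.3, 2.2], 0], [36, [-0.05, 0.3, 2.5], 0], [36, [-0.05, 0.3, 2.8], 0], [36, [-0.05, 0.3, 3.0], 0], [36, [-0.05, 0.3, 3.1], 0], [36, [-0.05, 0.3, 3.2], 0]]'

```text
clock: 6.2
tcp_pos: [0.4953, -0.0772, 0.0728]
orientation: [0.001, 0.156, 0.988, -0.0]
ft_force: [-0.6, 0.4, 0.5]
grip_width: 0.0359
grip_force: 0.0
```

```bash
python3 - <<'E'
from h import *
np.set_printoptions(precision=4,suppress=True)
go([.494,-.078,.073])
snap("wrist","w3.png")
E
```

```text
tcp [ 0.4953 -0.0772  0.0728] yaw of x 162.0838213464747 units [ 0.0237 -0.0289 -0.0048] q6 -1.5514608423461187 tq [ 0.0185 -0.0157 -0.033 ] F [-0.6415  0.3511  0.5086] w 0.03589299554133952 t 6.2
```

View pics/w3.png

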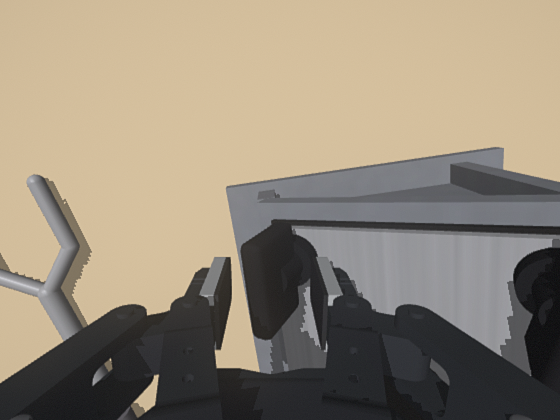

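The bar at (265,285) stands between the pads at (220,300) and (325,300), with no contact force. I'll close.

Request:
drive_tool --targets '[[0, [0, 0, 0], 0], [0, [0, 0, 0], 0], [0, [0, 0, 0], 0], [0, [0, 0, 0], 0], [0, [0, 0, 0], 0]]'

```text
clock: 6.75
tcp_pos: [0.4944, -0.0769, 0.0743]
orientation: [0.0, 0.156, 0.988, 0.0]
ft_force: [-4.2, -1.7, 11.2]
grip_width: 0.016
grip_force: 60.5
```

```bash
python3 - <<'E'
from h import *
np.set_printoptions(precision=4,suppress=True)
go([.494,-.078,.073])
E
```

```text
tcp [ 0.4944 -0.0769  0.0743] yaw of x 162.0608318440963 units [ 0.0003 -0.0302  0.0329] q6 -1.5517108105043027 tq [0.9491 0.43   0.1349] F [-4.2366 -1.6952 11.2203] w 0.01598374614491004 t 6.75
```

Request:
drive_tool --targets '[[0, [0, 0, 0], 0.6], [0, [0, 0, 0], 1.4], [0, [0, 0, 0], 2.2], [0, [0, 0, 0], 3], [0, [0, 0, 0], 3.8], [0, [0, 0, 0], 4.6], [0, [0, 0, 0], 5.4], [0, [0, 0, 0], 6]]'

```text
clock: 7.55
tcp_pos: [0.4953, -0.079, 0.0753]
orientation: [0.002, 0.545, 0.838, -0.001]
ft_force: [-5.7, -7.6, 14.8]
grip_width: 0.0114
grip_force: 57.9
```

```bash
python3 - <<'E'
from h import *
np.set_printoptions(precision=4,suppress=True)
go([.494,-.078,.073])
E
```

```text
tcp [ 0.4953 -0.079   0.0753] yaw of x 113.89986444229088 units [ 0.0348 -0.0192  0.0564] q6 -0.7095521804158739 tq [-0.1485  0.5651 -0.0589] F [-5.6956 -7.5818 14.8267] w 0.011366482127008345 t 7.55
```

Request:
drive_tool --targets '[[0, [0, 0, 0], 0.8], [0, [0, 0, 0], 1.6], [0, [0, 0, 0], 2.4], [0, [0, 0, 0], 3.2], [0, [0, 0, 0], 4], [0, [0, 0, 0], 4.8], [0, [0, 0, 0], 5.6], [0, [0, 0, 0], 6.4]]'

```text
clock: 8.35
tcp_pos: [0.4924, -0.0791, 0.0742]
orientation: [0.001, 0.853, 0.521, -0.003]
ft_force: [-7.9, -6.4, 13.4]
grip_width: 0.0086
grip_force: 80.3
```

Request:
drive_tool --targets '[[0, [0, 0, 0], 0.8], [0, [0, 0, 0], 1.6], [0, [0, 0, 0], 2.4], [0, [0, 0, 0], 3.2], [0, [0, 0, 0], 4], [0, [0, 0, 0], 4.8], [0, [0, 0, 0], 5.6], [0, [0, 0, 0], 6.4]]'

```text
clock: 9.15
tcp_pos: [0.4897, -0.0778, 0.0772]
orientation: [0.001, 0.995, 0.101, -0.005]
ft_force: [1.3, 11.0, 20.6]
grip_width: 0.0086
grip_force: 138.3
```

```bash
python3 - <<'E'
from h import *
np.set_printoptions(precision=4,suppress=True)
go([.494,-.078,.073])
E
```

```text
tcp [ 0.4897 -0.0778  0.0772] yaw of x 11.621274299075834 units [0.1058 0.0259 0.1035] q6 1.0764361634110726 tq [0.5095 4.5465 0.6477] F [ 1.3212 10.9985 20.5971] w 0.008557886151471576 t 9.15
```

```bash
python3 - <<'E'
from h import *
snap("wrist","w4.png")
E
```

```text
(no output)
```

View pics/w4.png

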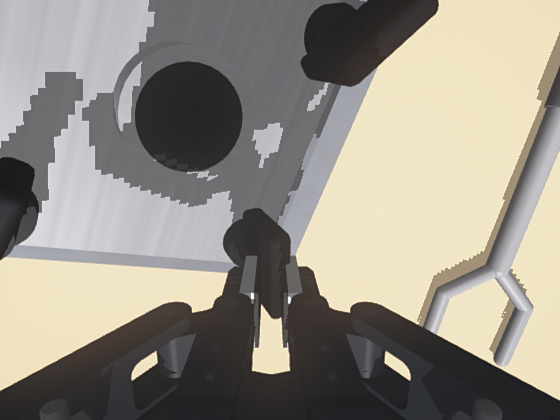

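The bar at (265,260) has followed the pads to about 150°, but it's twisted between them, with a high moment. I'll release and regrip to relieve it.

Request:
drive_tool --targets '[[36, [0, 0, 0], 0], [36, [0, 0, 0], 0], [36, [0, 0, 0], 0]]'

```text
clock: 9.5
tcp_pos: [0.4949, -0.077, 0.0729]
orientation: [0.0, 0.995, 0.102, 0.001]
ft_force: [0.8, -0.0, 0.5]
grip_width: 0.0358
grip_force: 0.0
```

Request:
drive_tool --targets '[[0, [0, 0, 0], 0], [0, [0, 0, 0], 0], [0, [0, 0, 0], 0], [0, [0, 0, 0], 0]]'

```text
clock: 9.9
tcp_pos: [0.4944, -0.0762, 0.0731]
orientation: [-0.001, 0.995, 0.102, -0.0]
ft_force: [-2.2, 0.0, 10.7]
grip_width: 0.0144
grip_force: 59.8
```

```bash
python3 - <<'E'
from h import *
np.set_printoptions(precision=4,suppress=True)
go([.494,-.078,.073])
E
```

```text
tcp [ 0.4944 -0.0762  0.0731] yaw of x 11.662032451969557 units [-0.018   0.0433  0.0033] q6 1.0731677204666166 tq [1.2467 0.5628 0.0525] F [-2.193   0.0154 10.7413] w 0.014376269881640199 t 9.9
```

Request:
drive_tool --targets '[[0, [0, 0, 0], 0.5], [0, [0, 0, 0], 1], [0, [0, 0, 0], 1.5], [0, [0, 0, 0], 2], [0, [0, 0, 0], 2]]'

```text
clock: 10.4
tcp_pos: [0.492, -0.076, 0.0737]
orientation: [-0.001, 0.999, -0.038, -0.003]
ft_force: [-8.3, 1.3, 20.2]
grip_width: 0.0148
grip_force: 63.4
```

```bash
python3 - <<'E'
from h import *
np.set_printoptions(precision=4,suppress=True)
go([.494,-.078,.073])
E
```

```text
tcp [ 0.492  -0.076   0.0737] yaw of x -4.304233793776838 units [0.0535 0.0455 0.0179] q6 1.3528070022415966 tq [1.1938 1.5462 0.3627] F [-8.3148  1.3496 20.1954] w 0.014778115862730399 t 10.4
```

Request:
drive_tool --targets '[[0, [0, 0, 0], 0.5], [0, [0, 0, 0], 1], [0, [0, 0, 0], 1.5], [0, [0, 0, 0], 2], [0, [0, 0, 0], 2]]'

```text
clock: 10.9
tcp_pos: [0.4928, -0.076, 0.0743]
orientation: [-0.0, 0.984, -0.176, -0.002]
ft_force: [-8.1, 1.1, 21.9]
grip_width: 0.0148
grip_force: 61.3
```

```bash
python3 - <<'E'
from h import *
np.set_printoptions(precision=4,suppress=True)
go([.494,-.078,.073])
E
```

```text
tcp [ 0.4928 -0.076   0.0743] yaw of x -20.271885827456146 units [0.0456 0.036  0.0332] q6 1.6315080441718326 tq [1.2457 1.4262 0.5836] F [-8.0862  1.106  21.9321] w 0.014761129482679125 t 10.9
```

Request:
drive_tool --targets '[[0, [0, 0, 0], 0.5], [0, [0, 0, 0], 1], [0, [0, 0, 0], 1], [0, [0, 0, 0], 1]]'

```text
clock: 11.3
tcp_pos: [0.4943, -0.0765, 0.075]
orientation: [0.0, 0.97, -0.243, -0.0]
ft_force: [-6.7, 1.4, 24.5]
grip_width: 0.0148
grip_force: 69.5
```

```bash
python3 - <<'E'
from h import *
np.set_printoptions(precision=4,suppress=True)
go([.494,-.078,.073])
E
```

```text
tcp [ 0.4943 -0.0765  0.075 ] yaw of x -28.129020187471944 units [0.0121 0.0358 0.0496] q6 1.7691188544880123 tq [1.1728 0.8526 0.9438] F [-6.6805  1.4327 24.5199] w 0.014799038231094831 t 11.3
```

Request:
drive_tool --targets '[[0, [0, 0, 0], 0.5], [0, [0, 0, 0], 1], [0, [0, 0, 0], 1], [0, [0, 0, 0], 1]]'

```text
clock: 11.7
tcp_pos: [0.4939, -0.0761, 0.0751]
orientation: [0.0, 0.951, -0.308, -0.001]
ft_force: [-7.7, 3.4, 26.4]
grip_width: 0.0148
grip_force: 91.7
```

```bash
python3 - <<'E'
from h import *
np.set_printoptions(precision=4,suppress=True)
go([.494,-.078,.073])
snap("wrist","w5.png")
E
```

```text
tcp [ 0.4939 -0.0761  0.0751] yaw of x -35.925371421749844 units [0.0296 0.0378 0.052 ] q6 1.9059468128802082 tq [1.6279 0.9639 2.0153] F [-7.7338  3.4418 26.4163] w 0.014825173498249666 t 11.7
```

View pics/w5.png

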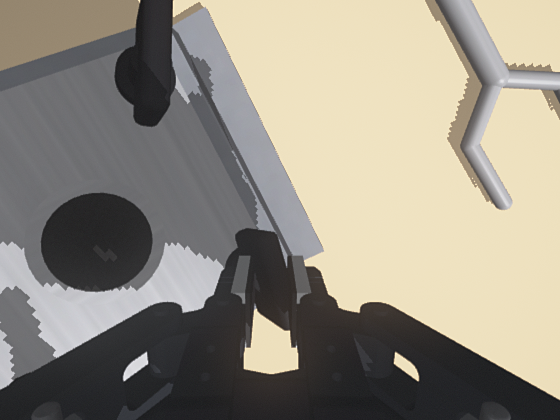

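Moment jumped to 2 N m and the nut no longer turns; the picture shows the bar at (265,280) skewed in the pads. That is hard on the stop. Next is the diagonal nut, high right.

Request:
drive_tool --targets '[[40, [0, 0, 0], -0.5], [40, [0, 0, 0], -1.2], [40, [0, 0, 0], -1.2], [40, [0, 0, -0.8], -1.2], [40, [0, 0, -1.8], -1.2], [40, [0, 0, -2.8], -2], [40, [0, 0, -3.2], -3], [40, [0, 0, -3.2], -4]]'

```text
clock: 12.55
tcp_pos: [0.4966, -0.0774, 0.2032]
orientation: [0.001, 0.999, -0.036, 0.003]
ft_force: [0.8, 0.0, -0.8]
grip_width: 0.0401
grip_force: 0.0
```

Request:
drive_tool --targets '[[36, [0, 0, 0], -1], [36, [0, 0, 0], -2], [36, [0, 0, 0], -3], [36, [0, 0, 0], -4], [36, [0, 0, 0], -5], [36, [0, 0, 0], -6], [36, [0, 0, 0], -7], [36, [0, 0, 0], -8]]'

```text
clock: 13.35
tcp_pos: [0.4945, -0.0768, 0.1998]
orientation: [-0.0, 0.867, 0.499, -0.001]
ft_force: [0.7, -0.4, 0.2]
grip_width: 0.0361
grip_force: 0.0
```

Request:
drive_tool --targets '[[36, [0, 0, 0], -1], [36, [0, 0, 0], -2], [36, [0, 0, 0], -3], [36, [0, 0, 0], -4], [36, [0, 0, 0], -5], [36, [0, 0, 0], -6], [36, [0, 0, 0], -7], [36, [0, 0, 0], -8]]'

```text
clock: 14.15
tcp_pos: [0.4944, -0.0768, 0.1997]
orientation: [-0.001, 0.47, 0.883, -0.0]
ft_force: [-0.1, 0.1, -0.0]
grip_width: 0.0359
grip_force: 0.0
```

Request:
drive_tool --targets '[[36, [0, 0, 0], -0.8], [36, [0, 0, 0], -1.6], [36, [0, 0, 0], -2.4], [36, [0, 0, 0], -2.4]]'

```text
clock: 14.55
tcp_pos: [0.4945, -0.0768, 0.1999]
orientation: [-0.001, 0.319, 0.948, -0.0]
ft_force: [0.2, 0.3, 0.7]
grip_width: 0.0362
grip_force: 0.0
```

```bash
python3 - <<'E'
from h import *
np.set_printoptions(precision=4,suppress=True)
p=[.5523,-.0307,.0875,1.4032]
go([.608,-.008,.123])
c,im=snap("wrist","w6.png")
for n in NUTS: print(n,proj(c,pts(p)[n]),[(np.round(x["position"],1),round(x["score"],2)) for x in tip_of("wrist",n)[:2]])
E
```

```text
tcp [ 0.4945 -0.0768  0.1999] yaw of x 142.77562035464342 units [-1.2204  3.0877  1.919 ] q6 -1.2143228808071933 tq [-0.0198  0.0424 -0.0253] F [0.1965 0.3456 0.6588] w 0.03618631551454931 t 14.55
nut_low_left_grip [266.4606 209.4828] [(array([273.1, 209.2]), 0.64), (array([359.3, 233.6]), 0.25)]
nut_low_right_grip [321.535  310.7665] []
nut_high_left_grip [392.9185 166.3872] [(array([390.8, 165.7]), 0.71), (array([447.8, 298.6]), 0.62)]
nut_high_right_grip [448.9155 298.3371] []
```

Request:
drive_tool --targets '[[36, [-0.4, 1.0, 0], 0], [36, [-0.8, 2.0, 0], 0], [36, [-1.22, 3.09, 0], 0], [36, [-1.22, 3.09, 0.5], 0], [36, [-1.22, 3.09, 1.0], 0], [36, [-1.22, 3.09, 1.5], 0], [36, [-1.22, 3.09, 1.8], 0], [36, [-1.22, 3.09, 1.92], 0]]'

```text
clock: 15.6
tcp_pos: [0.6074, -0.0077, 0.1223]
orientation: [-0.001, 0.319, 0.948, -0.0]
ft_force: [0.9, 0.1, 0.7]
grip_width: 0.0361
grip_force: 0.0
```

```bash
python3 - <<'E'
from h import *
np.set_printoptions(precision=4,suppress=True)
go([.608,-.008,.123])
snap("wrist","w7.png")
E
```

```text
tcp [ 0.6074 -0.0077  0.1223] yaw of x 142.84960939239576 units [-0.0161  0.0042 -0.018 ] q6 -1.0495362539499256 tq [ 0.0564  0.023  -0.0049] F [0.9041 0.1373 0.6521] w 0.036101896958114256 t 15.6
```

View pics/w7.png

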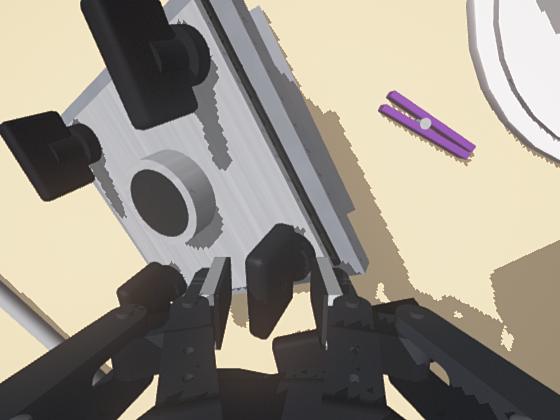

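The high right bar at (275,280) stands well centred between the pads. Gripping and turning, with a regrip partway.

Request:
drive_tool --targets '[[0, [0, 0, 0], 0], [0, [0, 0, 0], 0], [0, [0, 0, 0], 0], [0, [0, 0, 0], 0], [0, [0, 0, 0], 0]]'

```text
clock: 16.15
tcp_pos: [0.6082, -0.0089, 0.1255]
orientation: [0.001, 0.319, 0.948, -0.0]
ft_force: [-1.8, -3.4, 3.4]
grip_width: 0.0145
grip_force: 58.9
```

Request:
drive_tool --targets '[[0, [0, 0, 0], 0.6], [0, [0, 0, 0], 1.4], [0, [0, 0, 0], 2.2], [0, [0, 0, 0], 3], [0, [0, 0, 0], 3.8], [0, [0, 0, 0], 4.6], [0, [0, 0, 0], 5.4], [0, [0, 0, 0], 6.2]]'

```text
clock: 16.95
tcp_pos: [0.6077, -0.0103, 0.1263]
orientation: [0.002, 0.688, 0.725, -0.001]
ft_force: [-5.3, -6.1, 7.3]
grip_width: 0.0091
grip_force: 58.4
```

Request:
drive_tool --targets '[[0, [0, 0, 0], 0.8], [0, [0, 0, 0], 1.6], [0, [0, 0, 0], 2.4], [0, [0, 0, 0], 3.2], [0, [0, 0, 0], 4], [0, [0, 0, 0], 4.8], [0, [0, 0, 0], 5.6], [0, [0, 0, 0], 6.2]]'

```text
clock: 17.75
tcp_pos: [0.6048, -0.0108, 0.1269]
orientation: [0.002, 0.928, 0.372, -0.004]
ft_force: [-10.2, -7.1, 16.3]
grip_width: 0.0087
grip_force: 108.6
```

Request:
drive_tool --targets '[[36, [0, 0, 0], 0], [36, [0, 0, 0], 0], [36, [0, 0, 0], 0], [0, [0, 0, 0], 0], [0, [0, 0, 0], 0], [0, [0, 0, 0], 0], [0, [0, 0, 0], 0]]'

```text
clock: 18.45
tcp_pos: [0.608, -0.0072, 0.1239]
orientation: [-0.001, 0.928, 0.372, -0.0]
ft_force: [-1.5, 0.7, 4.2]
grip_width: 0.0123
grip_force: 55.5
```

```bash
python3 - <<'E'
from h import *
np.set_printoptions(precision=4,suppress=True)
go([.608,-.008,.123])
E
```

```text
tcp [ 0.608  -0.0072  0.1239] yaw of x 43.71706366029263 units [-0.0141  0.0157  0.0225] q6 0.6806579559149237 tq [0.7539 0.5724 0.3334] F [-1.5482  0.7254  4.1697] w 0.012329893358579272 t 18.45
```

Request:
drive_tool --targets '[[0, [0, 0, 0], 0.8], [0, [0, 0, 0], 1.6], [0, [0, 0, 0], 2.4], [0, [0, 0, 0], 3.2], [0, [0, 0, 0], 4], [0, [0, 0, 0], 4.8], [0, [0, 0, 0], 5.4], [0, [0, 0, 0], 5.4]]'

```text
clock: 19.25
tcp_pos: [0.6026, -0.0089, 0.1268]
orientation: [0.001, 1.0, 0.004, -0.005]
ft_force: [-15.2, -3.3, 24.8]
grip_width: 0.0123
grip_force: 76.6
```

```bash
python3 - <<'E'
from h import *
np.set_printoptions(precision=4,suppress=True)
go([.608,-.008,.123])
E
```

```text
tcp [ 0.6026 -0.0089  0.1268] yaw of x 0.4944462722230874 units [ 0.1361 -0.0215  0.0929] q6 1.4358858483852295 tq [0.2993 2.9367 0.4343] F [-15.159   -3.2564  24.8305] w 0.012303487219473353 t 19.25
```

Request:
drive_tool --targets '[[36, [0, 0, 0], 0], [36, [0, 0, 0], 0], [36, [0, 0, 0], 0], [0, [0, 0, 0], 0], [0, [0, 0, 0], 0], [0, [0, 0, 0], 0], [0, [0, 0, 0], 0]]'

```text
clock: 19.95
tcp_pos: [0.6081, -0.0077, 0.1236]
orientation: [-0.0, 1.0, 0.004, -0.0]
ft_force: [-1.9, -0.9, 2.2]
grip_width: 0.0159
grip_force: 53.0
```

Request:
drive_tool --targets '[[0, [0, 0, 0], 0.5], [0, [0, 0, 0], 1], [0, [0, 0, 0], 1.5], [0, [0, 0, 0], 2], [0, [0, 0, 0], 2]]'

```text
clock: 20.45
tcp_pos: [0.6082, -0.0079, 0.1243]
orientation: [0.0, 0.991, -0.135, 0.0]
ft_force: [-1.9, -2.2, 4.7]
grip_width: 0.015
grip_force: 56.4
```

```bash
python3 - <<'E'
from h import *
np.set_printoptions(precision=4,suppress=True)
go([.608,-.008,.123])
E
```

```text
tcp [ 0.6082 -0.0079  0.1243] yaw of x -15.539826300377163 units [-0.0037  0.0025  0.0326] q6 1.7148495496041343 tq [0.619  0.4521 0.3105] F [-1.9169 -2.1799  4.6988] w 0.015014951351223013 t 20.45
```

Request:
drive_tool --targets '[[0, [0, 0, 0], 0.5], [0, [0, 0, 0], 1], [0, [0, 0, 0], 1.5], [0, [0, 0, 0], 1.5]]'

```text
clock: 20.85
tcp_pos: [0.6095, -0.0092, 0.126]
orientation: [0.001, 0.971, -0.238, 0.002]
ft_force: [-1.8, -4.0, 9.9]
grip_width: 0.0135
grip_force: 58.9
```

```bash
python3 - <<'E'
from h import *
np.set_printoptions(precision=4,suppress=True)
go([.608,-.008,.123])
E
```

```text
tcp [ 0.6095 -0.0092  0.126 ] yaw of x -27.57583551155016 units [-0.0475 -0.0083  0.0738] q6 1.9250617259958458 tq [0.2095 0.2188 0.0987] F [-1.7994 -4.0488  9.9164] w 0.013517025031307289 t 20.85
```

Request:
drive_tool --targets '[[0, [0, 0, 0], 0.5], [0, [0, 0, 0], 1], [0, [0, 0, 0], 1.5], [0, [0, 0, 0], 1.5]]'

```text
clock: 21.25
tcp_pos: [0.6094, -0.0097, 0.1262]
orientation: [0.001, 0.941, -0.337, 0.003]
ft_force: [-2.5, -4.4, 12.0]
grip_width: 0.0134
grip_force: 62.1
```

```bash
python3 - <<'E'
from h import *
np.set_printoptions(precision=4,suppress=True)
go([.608,-.008,.123])
E
```

```text
tcp [ 0.6094 -0.0097  0.1262] yaw of x -39.414959137834394 units [-0.055  -0.01    0.0799] q6 2.132361917074858 tq [-0.0121  0.3157  0.874 ] F [-2.4559 -4.3952 12.0454] w 0.013435616873432024 t 21.25
```

Request:
drive_tool --targets '[[0, [0, 0, 0], 0.5], [0, [0, 0, 0], 1], [0, [0, 0, 0], 1.5], [0, [0, 0, 0], 1.5]]'

```text
clock: 21.65
tcp_pos: [0.6103, -0.0103, 0.1271]
orientation: [0.001, 0.902, -0.432, 0.004]
ft_force: [-2.2, -4.7, 14.3]
grip_width: 0.0127
grip_force: 87.4
```

```bash
python3 - <<'E'
from h import *
np.set_printoptions(precision=4,suppress=True)
go([.608,-.008,.123])
E
```

```text
tcp [ 0.6103 -0.0103  0.1271] yaw of x -51.23050128565308 units [-0.082   0.0078  0.1007] q6 2.3393321930978423 tq [-0.0926 -0.042   1.7815] F [-2.1657 -4.7164 14.2625] w 0.012734614648596036 t 21.65
```

Hard on the stop again (1.8 N m). Moving to high left.

Request:
drive_tool --targets '[[40, [0, 0, 0], -1], [40, [0, 0, 0], -1.5], [40, [0, 0, 0], -1.5], [40, [0, 0, -1.0], -1.5], [40, [0, 0, -1.9], -1.5], [40, [-0.7, 0.6, -1.9], -2.5], [40, [-1.4, 1.3, -1.9], -3.5], [40, [-1.86, 1.68, -1.9], -4.5]]'

```text
clock: 22.45
tcp_pos: [0.5065, 0.0089, 0.1994]
orientation: [0.0, 0.991, -0.133, -0.001]
ft_force: [-0.1, 0.9, 0.3]
grip_width: 0.0405
grip_force: 0.0
```

Request:
drive_tool --targets '[[36, [0, 0, 0], -1], [36, [0, 0, 0], -2], [36, [0, 0, 0], -3], [36, [0, 0, 0], -4], [36, [0, 0, 0], -5], [36, [0, 0, 0], -6], [36, [0, 0, 0], -7], [36, [0, 0, 0], -8]]'

```text
clock: 23.25
tcp_pos: [0.5093, 0.0086, 0.1993]
orientation: [0.0, 0.911, 0.412, -0.0]
ft_force: [0.8, -0.6, -0.1]
grip_width: 0.0358
grip_force: 0.0
```

Request:
drive_tool --targets '[[36, [0, 0, 0], -1], [36, [0, 0, 0], -2], [36, [0, 0, 0], -3], [36, [0, 0, 0], -4], [36, [0, 0, 0], -5], [36, [0, 0, 0], -6], [36, [0, 0, 0], -7], [36, [0, 0, 0], -8]]'

```text
clock: 24.05
tcp_pos: [0.5092, 0.0086, 0.1993]
orientation: [-0.0, 0.554, 0.832, -0.0]
ft_force: [0.8, 1.0, 0.2]
grip_width: 0.036
grip_force: 0.0
```

Request:
drive_tool --targets '[[36, [0, 0, 0], -1], [36, [0, 0, 0], -2], [36, [0, 0, 0], -3], [36, [0, 0, 0], -4], [36, [0, 0, 0], -5], [36, [0, 0, 0], -5.6], [36, [0, 0, 0], -5.6]]'

```text
clock: 24.75
tcp_pos: [0.5093, 0.0086, 0.1994]
orientation: [-0.0, 0.198, 0.98, -0.0]
ft_force: [0.2, 0.1, 0.6]
grip_width: 0.0362
grip_force: 0.0
```

```bash
python3 - <<'E'
from h import *
np.set_printoptions(precision=4,suppress=True)
p=[.5523,-.0307,.0875,1.4032]
go([.509,.008,.123])
c,im=snap("wrist","w8.png")
for n in NUTS: print(n,proj(c,pts(p)[n]),[(np.round(x["position"],1),round(x["score"],2)) for x in tip_of("wrist",n)[:2]])
E
```

```text
tcp [0.5093 0.0086 0.1994] yaw of x 157.19502448229503 units [-0.0002 -0.0159  1.9094] q6 -1.29229920003971 tq [-0.0057  0.0616  0.0072] F [0.1793 0.0862 0.5523] w 0.03620807675639043 t 24.75
nut_low_left_grip [159.8047 232.4063] [(array([162.4, 230.8]), 0.67)]
nut_low_right_grip [196.0338 338.9181] []
nut_high_left_grip [265.8497 228.3485] [(array([264.3, 230.3]), 0.69)]
nut_high_right_grip [298.4586 358.92  ] [(array([299.5, 353.7]), 0.57), (array([251.5, 269. ]), 0.57)]
```

Detections match the model. I'll descend, grip and turn in one sequence.

Request:
drive_tool --targets '[[36, [0, 0, 0.5], 0], [36, [0, 0, 1.0], 0], [36, [0, 0, 1.5], 0], [36, [0, 0, 1.8], 0], [36, [0, 0, 1.9], 0], [36, [0, 0, 1.9], 0]]'

```text
clock: 25.6
tcp_pos: [0.5092, 0.0086, 0.1235]
orientation: [-0.0, 0.197, 0.98, -0.0]
ft_force: [0.4, -0.9, 0.0]
grip_width: 0.0358
grip_force: 0.0
```

Request:
drive_tool --targets '[[0, [0, 0, 0], 0], [0, [0, 0, 0], 0], [0, [0, 0, 0], 0], [0, [0, 0, 0], 0], [0, [0, 0, 0], 0]]'

```text
clock: 26.1
tcp_pos: [0.5097, 0.0078, 0.1257]
orientation: [0.001, 0.197, 0.98, -0.0]
ft_force: [-3.1, -3.3, 7.0]
grip_width: 0.0148
grip_force: 58.7
```

```bash
python3 - <<'E'
from h import *
np.set_printoptions(precision=4,suppress=True)
go([.509,.008,.123])
E
```

```text
tcp [0.5097 0.0078 0.1257] yaw of x 157.26898569132746 units [ 0.0185 -0.0015  0.068 ] q6 -1.293925326698118 tq [ 0.2457  0.1742 -0.0065] F [-3.1212 -3.2594  7.0076] w 0.014777639647310038 t 26.1
```

Request:
drive_tool --targets '[[0, [0, 0, 0], 0.6], [0, [0, 0, 0], 1.4], [0, [0, 0, 0], 2.2], [0, [0, 0, 0], 3], [0, [0, 0, 0], 3.8], [0, [0, 0, 0], 4.6], [0, [0, 0, 0], 5.4], [0, [0, 0, 0], 6.2]]'

```text
clock: 26.9
tcp_pos: [0.5093, 0.0061, 0.1266]
orientation: [0.002, 0.592, 0.806, -0.001]
ft_force: [-6.7, -7.2, 13.3]
grip_width: 0.0104
grip_force: 57.2
```

Request:
drive_tool --targets '[[0, [0, 0, 0], 0.8], [0, [0, 0, 0], 1.6], [0, [0, 0, 0], 2.4], [0, [0, 0, 0], 3.2], [0, [0, 0, 0], 4], [0, [0, 0, 0], 4.8], [0, [0, 0, 0], 5.6], [0, [0, 0, 0], 6.2]]'

```text
clock: 27.7
tcp_pos: [0.5059, 0.0061, 0.126]
orientation: [0.001, 0.874, 0.486, -0.004]
ft_force: [-8.0, -7.0, 15.5]
grip_width: 0.0087
grip_force: 82.7
```

Request:
drive_tool --targets '[[36, [0, 0, 0], 0], [36, [0, 0, 0], 0], [36, [0, 0, 0], 0], [0, [0, 0, 0], 0], [0, [0, 0, 0], 0], [0, [0, 0, 0], 0], [0, [0, 0, 0], 0]]'

```text
clock: 28.4
tcp_pos: [0.5087, 0.0091, 0.1238]
orientation: [-0.001, 0.874, 0.486, -0.0]
ft_force: [-1.8, 1.3, 5.4]
grip_width: 0.0103
grip_force: 57.2
```

Request:
drive_tool --targets '[[0, [0, 0, 0], 0.8], [0, [0, 0, 0], 1.6], [0, [0, 0, 0], 2.4], [0, [0, 0, 0], 3.2], [0, [0, 0, 0], 4], [0, [0, 0, 0], 4.8], [0, [0, 0, 0], 5.4], [0, [0, 0, 0], 5.4]]'

```text
clock: 29.2
tcp_pos: [0.5038, 0.0064, 0.1261]
orientation: [0.002, 0.991, 0.13, -0.005]
ft_force: [-15.7, -7.3, 27.5]
grip_width: 0.0107
grip_force: 108.0
```

Request:
drive_tool --targets '[[36, [0, 0, 0], 0], [36, [0, 0, 0], 0], [36, [0, 0, 0], 0], [0, [0, 0, 0], 0], [0, [0, 0, 0], 0], [0, [0, 0, 0], 0], [0, [0, 0, 0], 0]]'

```text
clock: 29.9
tcp_pos: [0.5088, 0.0091, 0.1241]
orientation: [-0.001, 0.992, 0.13, -0.001]
ft_force: [-2.2, -0.5, 7.1]
grip_width: 0.0141
grip_force: 59.3
```

Request:
drive_tool --targets '[[0, [0, 0, 0], 0.5], [0, [0, 0, 0], 1], [0, [0, 0, 0], 1.5], [0, [0, 0, 0], 2], [0, [0, 0, 0], 2]]'

```text
clock: 30.4
tcp_pos: [0.5084, 0.009, 0.1247]
orientation: [-0.0, 1.0, -0.01, -0.001]
ft_force: [-3.5, -0.1, 11.0]
grip_width: 0.0144
grip_force: 65.3
```

```bash
python3 - <<'E'
from h import *
np.set_printoptions(precision=4,suppress=True)
go([.509,.008,.123])
E
```

```text
tcp [0.5084 0.009  0.1247] yaw of x -1.1622690806728848 units [0.0168 0.0235 0.0427] q6 1.4711567315771399 tq [0.7837 0.8217 0.1576] F [-3.5123 -0.121  11.0219] w 0.01438635158926699 t 30.4
```

Request:
drive_tool --targets '[[0, [0, 0, 0], 0.5], [0, [0, 0, 0], 1], [0, [0, 0, 0], 1.5], [0, [0, 0, 0], 1.5]]'

```text
clock: 30.8
tcp_pos: [0.509, 0.0086, 0.1254]
orientation: [0.0, 0.993, -0.114, -0.0]
ft_force: [-4.6, -0.8, 12.8]
grip_width: 0.0141
grip_force: 58.8
```

```bash
python3 - <<'E'
from h import *
np.set_printoptions(precision=4,suppress=True)
go([.509,.008,.123])
E
```

```text
tcp [0.509  0.0086 0.1254] yaw of x -13.14542259778354 units [0.0023 0.015  0.0591] q6 1.6805930300493406 tq [0.6127 0.7999 0.2686] F [-4.6127 -0.7969 12.8329] w 0.014102633571563614 t 30.8
```

Request:
drive_tool --targets '[[0, [0, 0, 0], 0.5], [0, [0, 0, 0], 1], [0, [0, 0, 0], 1.5], [0, [0, 0, 0], 1.5]]'

```text
clock: 31.2
tcp_pos: [0.5111, 0.0076, 0.1264]
orientation: [0.001, 0.976, -0.217, 0.003]
ft_force: [-3.8, -3.5, 18.0]
grip_width: 0.0139
grip_force: 57.8
```

```bash
python3 - <<'E'
from h import *
np.set_printoptions(precision=4,suppress=True)
go([.509,.008,.123])
E
```

```text
tcp [0.5111 0.0076 0.1264] yaw of x -25.063388747887707 units [-0.0519  0.0138  0.0858] q6 1.889385001467815 tq [0.0978 0.3179 0.4267] F [-3.774  -3.4899 17.9877] w 0.01385071324151269 t 31.2
```

Request:
drive_tool --targets '[[0, [0, 0, 0], 0.5], [0, [0, 0, 0], 1], [0, [0, 0, 0], 1.5], [0, [0, 0, 0], 1.5]]'

```text
clock: 31.6
tcp_pos: [0.5101, 0.0082, 0.1265]
orientation: [0.001, 0.949, -0.315, 0.002]
ft_force: [-4.6, 0.0, 18.4]
grip_width: 0.0138
grip_force: 89.8
```

```bash
python3 - <<'E'
from h import *
np.set_printoptions(precision=4,suppress=True)
go([.509,.008,.123])
E
```

```text
tcp [0.5101 0.0082 0.1265] yaw of x -36.76336679978837 units [-0.0196  0.0217  0.0867] q6 2.0943434509910333 tq [0.7795 0.769  2.1154] F [-4.5897  0.007  18.3714] w 0.01382604711091871 t 31.6
```

Hard on the stop (2.1 N m). Last is low right.

Request:
drive_tool --targets '[[40, [0, 0, 0], -1], [40, [0, 0, 0], -1.5], [40, [0, 0, 0], -1.5], [40, [0, 0, -1.0], -1.5], [40, [0, 0, -1.9], -1.5], [40, [1.0, 0.25, -1.9], -2.5], [40, [2.1, 0.5, -1.9], -3.5], [40, [3.2, 0.77, -1.9], -4.5]]'

```text
clock: 32.4
tcp_pos: [0.5938, -0.094, 0.2]
orientation: [0.0, 1.0, -0.007, 0.0]
ft_force: [0.5, 0.6, 0.6]
grip_width: 0.0401
grip_force: 0.0
```

Request:
drive_tool --targets '[[36, [0, 0, 0], -1], [36, [0, 0, 0], -2], [36, [0, 0, 0], -3], [36, [0, 0, 0], -4], [36, [0, 0, 0], -5], [36, [0, 0, 0], -6], [36, [0, 0, 0], -7], [36, [0, 0, 0], -8]]'

```text
clock: 33.2
tcp_pos: [0.5927, -0.0931, 0.199]
orientation: [-0.0, 0.852, 0.523, -0.0]
ft_force: [-0.8, -0.1, 0.4]
grip_width: 0.036
grip_force: 0.0
```

Request:
drive_tool --targets '[[36, [0, 0, 0], -1], [36, [0, 0, 0], -2], [36, [0, 0, 0], -3], [36, [0, 0, 0], -4], [36, [0, 0, 0], -5], [36, [0, 0, 0], -6], [36, [0, 0, 0], -7], [36, [0, 0, 0], -8]]'

```text
clock: 34.0
tcp_pos: [0.5927, -0.0931, 0.199]
orientation: [-0.0, 0.445, 0.895, -0.0]
ft_force: [0.4, 0.7, -0.0]
grip_width: 0.036
grip_force: 0.0
```

Request:
drive_tool --targets '[[36, [0, 0, 0], -1], [36, [0, 0, 0], -2], [36, [0, 0, 0], -2], [36, [0, 0, 0], -2]]'

```text
clock: 34.4
tcp_pos: [0.5927, -0.0931, 0.1992]
orientation: [-0.0, 0.32, 0.947, -0.0]
ft_force: [0.0, -0.0, -0.2]
grip_width: 0.036
grip_force: 0.0
```

```bash
python3 - <<'E'
from h import *
np.set_printoptions(precision=4,suppress=True)
p=[.5523,-.0307,.0875,1.4032]
go([.5925,-.093,.0735])
c,im=snap("wrist","w9.png")
for n in NUTS: print(n,proj(c,pts(p)[n]),[(np.round(x["position"],1),round(x["score"],2)) for x in tip_of("wrist",n)[:2]])
E
```

```text
tcp [ 0.5927 -0.0931  0.1992] yaw of x 142.6757492465725 units [0.0039 0.001  3.1436] q6 -1.1911138792322253 tq [ 0.0308 -0.0145 -0.0472] F [ 0.0313 -0.0367 -0.1866] w 0.035963406880656745 t 34.4
nut_low_left_grip [199.844   88.6357] [(array([206.4,  87.8]), 0.68)]
nut_low_right_grip [266.3305 210.2688] [(array([269.3, 209.7]), 0.69)]
nut_high_left_grip [321.5856  -0.1415] [(array([325.9,   7. ]), 0.83), (array([394.4, 169.8]), 0.51)]
nut_high_right_grip [392.9487 167.1385] [(array([393.8, 169. ]), 0.56)]
```

Request:
drive_tool --targets '[[36, [0, 0, 0.9], 0], [36, [0, 0, 1.8], 0], [36, [0, 0, 2.4], 0], [36, [0, 0, 2.8], 0], [36, [0, 0, 3.0], 0], [36, [0, 0, 3.14], 0], [36, [0, 0, 3.14], 0]]'

```text
clock: 35.35
tcp_pos: [0.5928, -0.0932, 0.074]
orientation: [-0.0, 0.318, 0.948, -0.0]
ft_force: [-0.1, -0.2, -0.0]
grip_width: 0.036
grip_force: 0.0
```

Request:
drive_tool --targets '[[0, [0, 0, 0], 0], [0, [0, 0, 0], 0], [0, [0, 0, 0], 0], [0, [0, 0, 0], 0], [0, [0, 0, 0], 0]]'

```text
clock: 35.85
tcp_pos: [0.5935, -0.0942, 0.0762]
orientation: [0.002, 0.319, 0.948, -0.0]
ft_force: [-2.7, -2.9, 4.8]
grip_width: 0.0142
grip_force: 59.2
```

```bash
python3 - <<'E'
from h import *
np.set_printoptions(precision=4,suppress=True)
go([.5925,-.093,.0735])
E
```

```text
tcp [ 0.5935 -0.0942  0.0762] yaw of x 142.78200838791068 units [0.039  0.0085 0.0671] q6 -1.1937544665289501 tq [ 0.2022 -0.0829 -0.4593] F [-2.7334 -2.9387  4.7564] w 0.014246051875376168 t 35.85
```

Request:
drive_tool --targets '[[0, [0, 0, 0], 0.6], [0, [0, 0, 0], 1.4], [0, [0, 0, 0], 2.2], [0, [0, 0, 0], 3], [0, [0, 0, 0], 3.8], [0, [0, 0, 0], 4.6], [0, [0, 0, 0], 5.4], [0, [0, 0, 0], 6.2]]'

```text
clock: 36.65
tcp_pos: [0.5934, -0.0958, 0.0766]
orientation: [0.003, 0.688, 0.725, -0.001]
ft_force: [-4.3, -4.0, 6.2]
grip_width: 0.009
grip_force: 58.6
```

Request:
drive_tool --targets '[[0, [0, 0, 0], 0.8], [0, [0, 0, 0], 1.6], [0, [0, 0, 0], 2.4], [0, [0, 0, 0], 3.2], [0, [0, 0, 0], 4], [0, [0, 0, 0], 4.8], [0, [0, 0, 0], 5.6], [0, [0, 0, 0], 6.2]]'

```text
clock: 37.45
tcp_pos: [0.5898, -0.0948, 0.0765]
orientation: [0.001, 0.928, 0.372, -0.003]
ft_force: [-6.1, -4.8, 13.2]
grip_width: 0.0086
grip_force: 110.0
```

Request:
drive_tool --targets '[[36, [0, 0, 0], 0], [36, [0, 0, 0], 0], [36, [0, 0, 0], 0], [0, [0, 0, 0], 0], [0, [0, 0, 0], 0], [0, [0, 0, 0], 0], [0, [0, 0, 0], 0]]'

```text
clock: 38.15
tcp_pos: [0.593, -0.0932, 0.0743]
orientation: [0.0, 0.928, 0.372, 0.0]
ft_force: [-0.9, -1.4, 1.9]
grip_width: 0.012
grip_force: 55.3
```

Request:
drive_tool --targets '[[0, [0, 0, 0], 0.8], [0, [0, 0, 0], 1.6], [0, [0, 0, 0], 2.4], [0, [0, 0, 0], 3.2], [0, [0, 0, 0], 4], [0, [0, 0, 0], 4.8], [0, [0, 0, 0], 5.4], [0, [0, 0, 0], 5.4]]'

```text
clock: 38.95
tcp_pos: [0.5908, -0.0944, 0.0784]
orientation: [0.001, 1.0, 0.004, -0.001]
ft_force: [-12.0, -3.0, 28.5]
grip_width: 0.0119
grip_force: 68.9
```

Request:
drive_tool --targets '[[36, [0, 0, 0], 0], [36, [0, 0, 0], 0], [36, [0, 0, 0], 0], [0, [0, 0, 0], 0], [0, [0, 0, 0], 0], [0, [0, 0, 0], 0], [0, [0, 0, 0], 0]]'

```text
clock: 39.65
tcp_pos: [0.5923, -0.093, 0.0745]
orientation: [-0.0, 1.0, 0.004, -0.001]
ft_force: [-2.3, -0.1, 5.3]
grip_width: 0.0148
grip_force: 59.1
```

Request:
drive_tool --targets '[[0, [0, 0, 0], 0.5], [0, [0, 0, 0], 1], [0, [0, 0, 0], 1.5], [0, [0, 0, 0], 2], [0, [0, 0, 0], 2]]'

```text
clock: 40.15
tcp_pos: [0.5929, -0.0933, 0.0752]
orientation: [0.0, 0.991, -0.135, 0.0]
ft_force: [-2.0, -1.6, 9.4]
grip_width: 0.0149
grip_force: 57.6
```

```bash
python3 - <<'E'
from h import *
np.set_printoptions(precision=4,suppress=True)
go([.5925,-.093,.0735])
E
```

```text
tcp [ 0.5929 -0.0933  0.0752] yaw of x -15.542736817192345 units [-0.0112 -0.0048  0.042 ] q6 1.5702204146979246 tq [0.5859 0.4663 0.2333] F [-1.9833 -1.575   9.4288] w 0.014911232138801673 t 40.15
```

Request:
drive_tool --targets '[[0, [0, 0, 0], 0.5], [0, [0, 0, 0], 1], [0, [0, 0, 0], 1.5], [0, [0, 0, 0], 1.5]]'

```text
clock: 40.55
tcp_pos: [0.5937, -0.094, 0.0763]
orientation: [0.0, 0.971, -0.238, 0.001]
ft_force: [-2.9, -3.6, 12.7]
grip_width: 0.0134
grip_force: 59.0
```

```bash
python3 - <<'E'
from h import *
np.set_printoptions(precision=4,suppress=True)
go([.5925,-.093,.0735])
E
```

```text
tcp [ 0.5937 -0.094   0.0763] yaw of x -27.55176267259503 units [-0.0384 -0.0083  0.0697] q6 1.7799546324753797 tq [0.4364 0.4013 0.1229] F [-2.8956 -3.5675 12.6947] w 0.013359853173385259 t 40.55
```

Request:
drive_tool --targets '[[0, [0, 0, 0], 0.5], [0, [0, 0, 0], 1], [0, [0, 0, 0], 1.5], [0, [0, 0, 0], 1.5]]'

```text
clock: 40.95
tcp_pos: [0.5937, -0.0944, 0.0765]
orientation: [0.001, 0.941, -0.337, 0.002]
ft_force: [-3.1, -3.9, 13.6]
grip_width: 0.0133
grip_force: 60.6
```

```bash
python3 - <<'E'
from h import *
np.set_printoptions(precision=4,suppress=True)
go([.5925,-.093,.0735])
E
```

```text
tcp [ 0.5937 -0.0944  0.0765] yaw of x -39.433849741146105 units [-0.0464 -0.0086  0.0746] q6 1.9879065314678634 tq [0.2092 0.4078 0.7315] F [-3.0898 -3.8706 13.5662] w 0.013348322429041284 t 40.95
```

Request:
drive_tool --targets '[[0, [0, 0, 0], 0.5], [0, [0, 0, 0], 1], [0, [0, 0, 0], 1.5], [0, [0, 0, 0], 1.5]]'

```text
clock: 41.35
tcp_pos: [0.5941, -0.0948, 0.0772]
orientation: [0.001, 0.902, -0.432, 0.003]
ft_force: [-3.4, -3.0, 16.8]
grip_width: 0.0131
grip_force: 83.0
```

```bash
python3 - <<'E'
from h import *
np.set_printoptions(precision=4,suppress=True)
go([.5925,-.093,.0735])
E
```

```text
tcp [ 0.5941 -0.0948  0.0772] yaw of x -51.21002397663861 units [-0.0619  0.0031  0.0923] q6 2.194495890782 tq [0.4219 0.3113 1.7606] F [-3.4031 -3.0491 16.7545] w 0.013109443619149624 t 41.35
```

Request:
drive_tool --targets '[[40, [0, 0, 0], -1], [40, [0, 0, 0], -1.5], [40, [0, 0, 0], -1.5], [40, [0, 0, -1.1], -1.5], [40, [0, 0, -2.2], -1.5], [40, [0, 0, -3.3], -2.5], [40, [-0.9, -0.1, -4.2], -3.5], [40, [-1.87, -0.2, -4.4], -4.5]]'

```text
clock: 42.15
tcp_pos: [0.555, -0.0301, 0.2541]
orientation: [0.0, 0.991, -0.134, 0.004]
ft_force: [1.2, 1.3, 0.1]
grip_width: 0.0404
grip_force: 0.0
```

Request:
drive_tool --targets '[[40, [0, 0, 0], -1], [40, [0, 0, 0], -2], [40, [0, 0, 0], -3], [40, [0, 0, 0], -3.9], [40, [0, 0, 0], -3.9], [40, [0, 0, 0], -3.9]]'

```text
clock: 42.75
tcp_pos: [0.5524, -0.0295, 0.2497]
orientation: [-0.0, 0.991, 0.135, -0.0]
ft_force: [-0.6, 0.5, -1.1]
grip_width: 0.0401
grip_force: 0.0
```

```bash
python3 - <<'E'
from h import *
np.set_printoptions(precision=4,suppress=True)
go([.552,-.03,.25])
c,im=snap("wrist")
im=im[:,:,::-1]
crop=cv2.resize(im[85:300,160:390],None,fx=3,fy=3,interpolation=cv2.INTER_CUBIC)
cv2.imwrite("pics/w10.png",np.clip(255*(crop/255.)**0.45,0,255).astype(np.uint8)[:600,:690])
E
```

```text
tcp [ 0.5524 -0.0295  0.2497] yaw of x 15.49328451225798 units [-0.0115  0.0086 -0.0073] q6 1.121166013663684 tq [-0.047  -0.0236 -0.0542] F [-0.6101  0.4676 -1.0555] w 0.04008666864807101 t 42.75
```

View pics/w10.png

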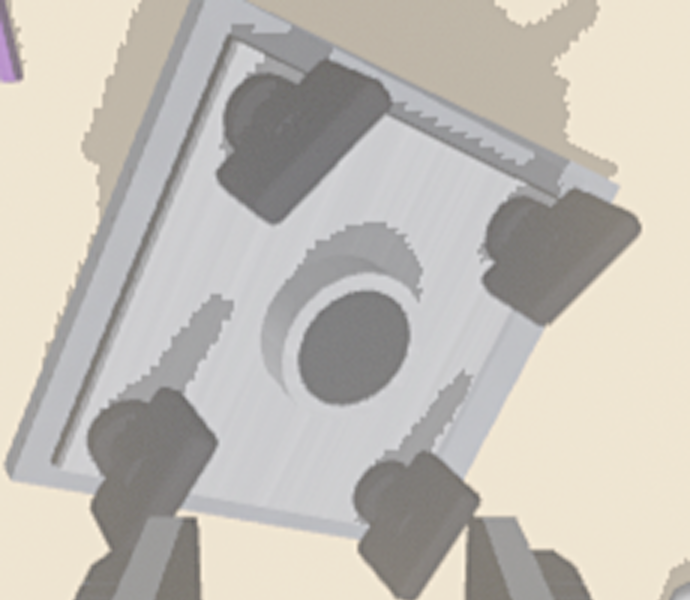

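The picture shows all four bars turned about half round: (300,140), (560,255), (150,470) and (420,520) in the crop. The plate looks even, and the gripper is clear. Handing in.

```bash
python3 -c "
from h import *
print(env.close_job())"
```

```text
the job is handed in; nothing more can be done
None
```

I tightened all four wing nuts hard against their stops in cross order (low left, high right, high left, low right), let go and handed the job in at about 43 s. The hand-in returned no verdict: the last picture shows the plate looking even and the gripper clear, but I did not measure its gap or tilt, or re-check the brush, peg, fork and lid.

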